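Bring up the office lights with the touch-free pads

ROBOT

A 6-joint arm with a two-finger parallel gripper is mounted at the origin on the work surface. World frame = base frame: x ahead of the robot, y to its left, z up, the work surface at z = 0. Lengths are in m, angles in rad, forces in N, time in s.
With the tool pointing down it reaches from about 0.4 to 0.825 m from the base axis. Payload 7 kg.
Tool frame: the origin (TCP) lies between the finger pads, 19 mm behind the fingertips; this is the grasp point; z points along the fingers, y is the line along which they close (so a half turn about z gives the same grasp; the last joint's range is limited). The gripper opens to 88 mm and grips with 3 to 60 N. Pads are 19 mm wide; open, the fingers measure 130 mm over their backs; the gripper's body (78 mm by 193 mm) begins 47 mm behind the grasp point.
Start: joints at [1.449, 0.359, 0.012, 0, -1.224, -0.288], TCP at [0.269, 0.619, 0.245] pointing down, gripper open.
Joint ranges: [-3.07, 3.07], [-1.43, 2.12], [-1.02, 1.25], [-3.03, 1.67], [-3.05, -0], [-3.03, 3.03]. Speed limits (rad/s): [2.39, 2.39, 3.01, 3.14, 3.14, 3.14].

INTERFACE

Orientations are given as [roll, pitch, yaw] about the fixed x, y, z axes, in that order (R = Rz(yaw) Ry(pitch) Rx(roll)).
In Python, from station import get_state, cams, arm, nets gives the robot as it stands.
- The arm moves only by the shell command python3 -m creep 'ROWS' [FORCE]. ROWS is a JSON object of lists of equal length, an entry for each row: "translation": the shift along the world's x, y, z in mm, a list of three; "spin": the turn about the world's z in rad; "gripper": the opening, from 0 (shut) to 1 (fully open). In form: {"translation": [[dx, dy, dz], ...], "spin": [spin, ...], "gripper": [gripper, ...]}. A call has 1 to 8 rows; each row shifts and turns the commanded pose from where the row before left it; what a row does not reach is not made up. A row lasts 1/10 s, in which the tool goes at most 50 mm and 8.59 degrees, less where a joint would pass 70% of its speed; a pose out of reach is approached as far as the arm can. A call is refused whole if a number of a shift passes 50 or a number of a turn 0.15, either way. A call with a gripper value outside its range is refused whole. The fingers move at their own pace and stop on an object; FORCE is the grip in N (left out, the last holds). Time passes only in rows, so rows that do not move let the fingers close. It gives the time, the measured TCP pose, the force, the opening and the grip force at its end, in the units of the state.
- get_state(): the state, without advancing time (a new reading comes with each control period).
- cams.grab_frame(name): name is "scene" or "top" or "wrist"; returns a dict with "img" (400x640x3 uint8, red, green, blue), "mtx" (3x3 intrinsics, pixels), "R" (3x3) and "t" (3): a world point X has camera coordinates R X + t. Camera axes: x right, y down, z forward; pixel columns grow to the right and rows downward; lengths in m; the calibration is good to about 2 mm. A picture is of the moment at which its call begins. There is no depth.
- arm.job_done(): hands the job in; it is judged then, once.
Trained networks look in the newest picture that a camera, given by its name, has taken for a name from the list of things; names that differ only in an ending like _2 or _b are one class to them, and where a whole thing is asked for, a point or a joint stands for the part that bears it (a point fixed in the world has none). Each returns a list of dicts, best first, with "confidence" (0 to 1); they miss things now and then, are a little off and sometimes report something else, mostly with a low value. They report only what shows in the picture. A call takes as long as a camera call. They do not tell look-alikes from the thing itself.
- nets.search_frame(camera, label): "centre" ([x, y, z] in m, in world coordinates, good to about 4 mm: the middle of the surface that is visible of it).
- nets.pinpoint(camera, label): "centre" ([x, y, z] in m, in world coordinates, good to about 4 mm: a listed point, or the origin of a listed thing).
The state is a dict: "t": time; "q": joint angles; "qd": joint speeds; "joint_efforts": joint torques, N m; "eef_pos": TCP position; "ee_rot": TCP orientation; "force": force on the tool from outside, world axes, zero at the start; "moment": the same for the moment, N m; "width": finger opening in m; "gripper_force": force on a finger pad.
Only numpy, scipy, OpenCV 4.12 (cv2) and the standard library are available. Lean on these libraries where they do the work, as an engineer would, in place of code of your own. Each camera call takes 0.05 s, during which the arm holds its last target. There are 200 camera calls.

TASK

Bring up the office lights: on the white light controller press the raised end of the rocker switch all the way down so that it stays over, then point at the round sensor pad, with the fingertips about 3 cm above the eye in its middle, for at least two seconds, and after that point in the same way at the long bar-shaped pad. Do not touch or shift any of the three pads, do not bring the fingers low over the square pad, which turns the lights off, and leave everything else on the desk where it is. Finish with the hand drawn well away, at least 20 cm from every pad.

Things in the scene. Friction and masses are not known exactly. Their poses are not given: they have to be found in the camera images.
- hub: The light controller: flat white plastic box fixed to the desk, 100 mm (its x) by 170 mm (its y) by 34 mm high; origin: centre of its underside, z up. A grey paddle rocker switch sits on its top, 45 mm from the centre towards its -y end; vent slots fill the other half.
- rocker (a joint): Angle (rad) of the rocker switch: a grey paddle 64 mm long (along the controller's x), 36 wide, 12 thick, pivoting at mid-length about the controller's y, 43 mm above the desk. Near 0 = off, its +x end stands up; 0.36 = fully over (on), that end down, still clear of the box. It resists with 2 to 3 N at that end and stays where it is left.
- press (a point): Point on the rocker's upper face 23 mm from the pivot, at the end that stands up when off (the controller's +x end, marked with a short white bar). It is about 53 mm above the desk when off, moves with the rocker, and ends about 45 mm above the desk when on.
- pad_round: Round sensor pad: a disc 72 mm in diameter, grey plastic, 18 mm thick, loose (about 150 g), a flat black 22 mm sensor eye in the middle of its top; origin: centre of its underside, z up. The pads differ only in shape and may swap places. 
- pad_bar: Long sensor pad: a bar 36 mm (its x) by 110 mm (its y), grey plastic, 18 mm thick, loose (about 150 g), a flat black 22 mm sensor eye in the middle of its top; origin: centre of its underside, z up. The pads differ only in shape and may swap places. 
- pad_square: Square sensor pad: 62 by 62 mm, grey plastic, 18 mm thick, loose (about 150 g), a flat black 22 mm sensor eye in the middle of its top; origin: centre of its underside, z up. The pads differ only in shape and may swap places. It reacts when the tool point is within 30 mm sideways of its eye and less than 80 mm above it.
- round_eye (a point): Centre of the sensor eye on the top of the round pad, 18 mm above the desk, z up.
- bar_eye (a point): Centre of the sensor eye on the top of the long pad, 18 mm above the desk, z up.
- square_eye (a point): Centre of the sensor eye on the top of the square pad, 18 mm above the desk, z up.
- stapler: Black stapler lying along its x, 140 x 36 mm, about 52 mm high, loose bystander; origin under its centre.
- tape: Roll of clear tape lying flat, 60 mm across, 24 mm high, loose bystander; origin under its centre.
- notes: Block of note paper, 76 x 76 x 30 mm, loose bystander; origin under its centre.
- mug: White mug, 80 mm across, 92 mm high, loose bystander; origin under its centre.
- pencup: Square dark metal pen cup, 80 x 80 mm, 100 mm high with pens up to 165 mm, loose bystander; origin under its centre.
- sanitiser: Clear hand-sanitiser bottle, 50 mm across, 150 mm high, loose bystander; origin under its centre.
- calculator: Black desk calculator lying flat, 145 x 85 x 15 mm, loose bystander; origin under its centre.
There are look-alikes about, which are no part of the job. Leave any brown or purple look-alike of the pad_square alone. Leave any orange look-alike of the pad_round alone.

How it is judged:
By the outcome, as a careful person would: the job done as asked, in the order asked, and still so for the second after the job is handed in, with the robot touching nothing.
It also fails if it takes over 56 s, if anything falls off the work surface, if the arm or the gripper's body presses on something with over 40 N, if the wrist force passes 120 N, or if a joint passes its speed limit or range.

## Working session

There is one attempt and no reset: what is moved stays moved. The work goes in short steps, Python scripts to look and compute and a shell command to move; the robot and the scene stay as the last step left them, time stands still between calls to the robot, and variables do not carry over. Pictures are saved under pics/ and viewed, at most 10 in all, crops included, and the job is handed in when it is done.

```bash
mkdir -p pics
python3 - <<'E'
from station import get_state,cams,nets
import cv2
for c in ("top","scene"):
    f=cams.grab_frame(c); cv2.imwrite(f"pics/{c}0.png",f["img"][:,:,::-1])
    for l in ("hub","press","round_eye","bar_eye","square_eye","mug","pencup","sanitiser","stapler","tape","notes","calculator"):
        r=nets.pinpoint(c,l)
        for d in r[:4]:
            X=f["R"]@d["centre"]+f["t"]; p=f["mtx"]@X; p=p/p[2]
            print(c,l,[round(float(v),3) for v in d["centre"]],round(d["confidence"],2),p[:2].round())
s=get_state(); print(s["t"],s["eef_pos"],s["ee_rot"],s["force"],s["width"])
E
```

```text
top hub [0.493, 0.247, 0.001] 0.77 [208. 233.]
top press [0.504, 0.201, 0.053] 0.76 [220. 229.]
top press [0.467, -0.296, 0.017] 0.66 [409. 240.]
top press [0.632, -0.099, 0.021] 0.19 [334. 179.]
top round_eye [0.466, -0.297, 0.015] 0.78 [409. 240.]
top round_eye [0.332, -0.359, 0.019] 0.59 [434. 291.]
top bar_eye [0.444, 0.051, 0.016] 0.8 [279. 250.]
top square_eye [0.792, -0.202, 0.021] 0.78 [371. 120.]
top square_eye [0.629, -0.098, -0.002] 0.64 [334. 181.]
top square_eye [0.567, 0.037, 0.02] 0.62 [284. 204.]
top mug [0.771, -0.048, -0.0] 0.57 [315. 130.]
top mug [0.464, -0.294, 0.015] 0.3 [408. 241.]
top pencup [0.754, 0.233, -0.002] 0.75 [214. 138.]
top pencup [0.493, 0.248, 0.001] 0.42 [207. 232.]
top pencup [0.444, 0.052, 0.0] 0.27 [280. 250.]
top sanitiser [0.669, 0.343, -0.001] 0.92 [174. 169.]
top stapler [0.75, 0.234, -0.001] 0.24 [213. 139.]
top stapler [0.629, -0.098, -0.0] 0.16 [334. 181.]
top tape [0.454, -0.145, 0.001] 0.48 [352. 245.]
top notes [0.77, -0.048, 0.0] 0.66 [315. 131.]
top notes [0.673, -0.289, 0.001] 0.62 [403. 164.]
top calculator [0.613, -0.475, 0.001]
[... 425 characters left out ...]
0.018] 0.58 [231. 214.]
scene mug [0.768, -0.051, 0.001] 0.62 [267. 248.]
scene mug [0.463, -0.302, 0.019] 0.58 [311. 156.]
scene pencup [0.751, 0.233, 0.001] 0.71 [338. 323.]
scene sanitiser [0.611, -0.475, -0.001] 0.63 [245. 152.]
scene sanitiser [0.673, 0.345, 0.002] 0.55 [400. 341.]
scene sanitiser [0.501, 0.2, 0.051] 0.26 [414. 249.]
scene stapler [0.677, 0.113, -0.001] 0.96 [334. 273.]
scene stapler [0.468, -0.298, 0.018] 0.5 [311. 158.]
scene notes [0.676, -0.289, 0.004] 0.91 [254. 187.]
scene calculator [0.609, -0.479, 0.001] 0.86 [245. 150.]
1.3 [0.26894463 0.61910089 0.24538676] [-3.14154566e+00 -1.53556681e-05 -4.09749861e-01] [0.34299391 0.58003779 0.05658742] 0.08784944210056794
```

Run:
```python
import cv2
t=cv2.imread("pics/top0.png")
cv2.imwrite("pics/topcrop.png",cv2.resize(t[90:320,150:500],(800,526),interpolation=cv2.INTER_CUBIC))
```

```text
(no output)
```

View pics/topcrop.png

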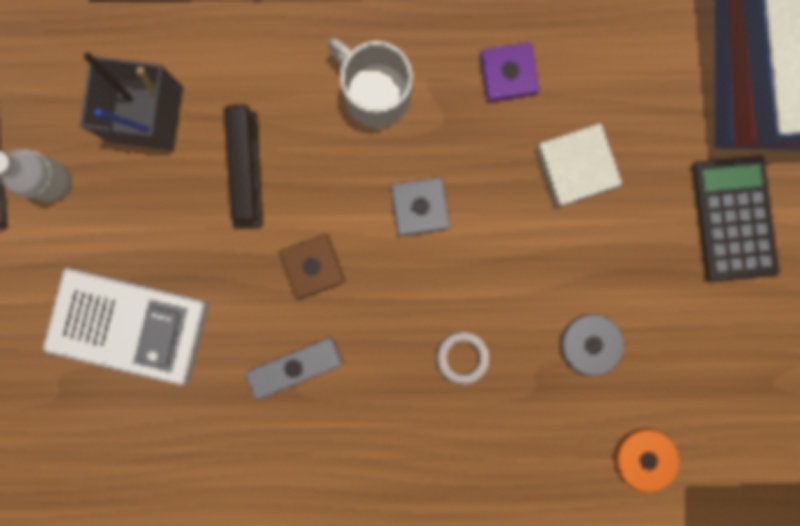

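View pics/scene0.png

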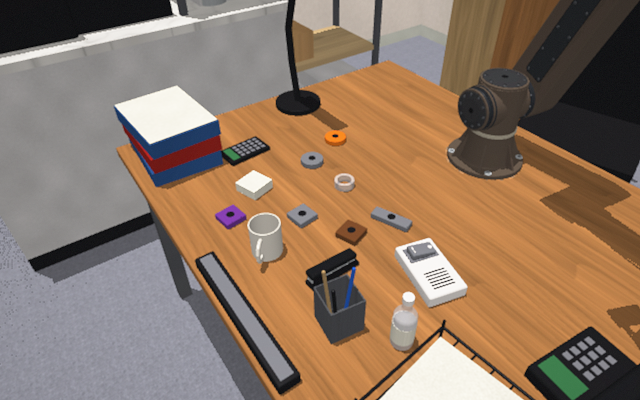

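The grey round pad is at top (409,241), the bar at (279,250) and the real grey square at (334,181). The look-alikes are orange at (434,291), brown at (286,206) and purple at (373,121). The crop's colours make the grey ones the pads meant. The rocker's white bar at (220,229) matches the net's press point.

```bash
python3 -m creep '{"translation":[[23,-42,0],[23,-42,0],[23,-42,0],[23,-42,0],[23,-42,0],[23,-42,0],[23,-42,0],[23,-42,0]],"spin":[0.05,0.05,0.05,0.04,0,0,0,0],"gripper":[0,0,0,0,0,0,0,0]}'; python3 -m creep '{"translation":[[23,-42,0],[22,-42,0],[0,0,0],[0,0,0]],"spin":[0,0,0,0],"gripper":[0,0,0,0]}'
python3 - <<'E'
from station import get_state,cams,nets
import cv2
for c in ("wrist","top"):
    f=cams.grab_frame(c); cv2.imwrite(f"pics/{c}1.png",f["img"][:,:,::-1])
    for l in ("hub","press","bar_eye"):
        for d in nets.pinpoint(c,l)[:2]:
            p=f["mtx"]@(f["R"]@d["centre"]+f["t"]); p=p/p[2]
            print(c,l,[round(float(v),3) for v in d["centre"]],round(d["confidence"],2),p[:2].round())
s=get_state(); print(s["t"],s["eef_pos"],s["ee_rot"],s["force"],s["width"])
E
```

```text
t: 2.1
eef_pos: [0.4536, 0.2813, 0.2458]
ee_rot: [-3.141, -0.0, -0.219]
force: [0.1, 0.8, 1.0]
width: 0.0294
gripper_force: 0.0
t: 2.5
eef_pos: [0.4984, 0.1979, 0.2455]
ee_rot: [-3.141, -0.0, -0.223]
force: [-0.8, 1.4, -0.1]
width: 0.0012
gripper_force: 0.0
wrist hub [0.491, 0.244, 0.003] 0.62 [283. 188.]
wrist press [0.504, 0.199, 0.053] 0.88 [313. 179.]
wrist press [0.444, 0.056, 0.016] 0.23 [426. 194.]
wrist bar_eye [0.442, 0.053, 0.016] 0.57 [428. 195.]
wrist bar_eye [0.67, 0.342, -0.0] 0.24 [173.  70.]
top hub [0.494, 0.251, -0.0] 0.96 [207. 232.]
top press [0.503, 0.201, 0.054] 0.58 [220. 229.]
top bar_eye [0.443, 0.056, 0.017] 0.81 [277. 250.]
2.9 [0.49760563 0.19994943 0.24534492] [-3.14154793e+00  4.10596129e-05 -2.18245287e-01] [ 0.39930621  0.01666426 -0.36756844] 0.00017985303659232
```

View pics/wrist1.png

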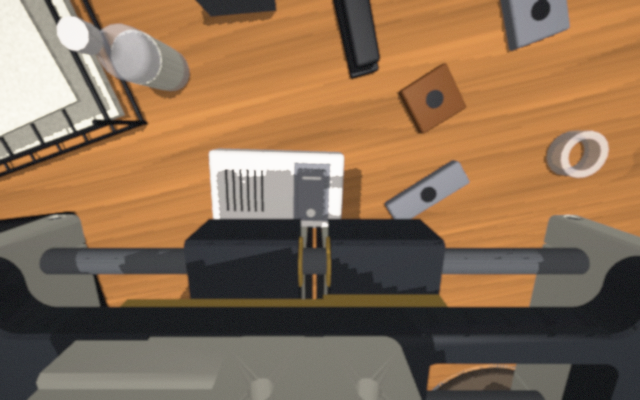

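The white bar on the rocker shows at (312,179), and the hub is square to the tool. Press is at about (0.504, 0.200). Descending.

```bash
python3 -m creep '{"translation":[[8,-1,-40],[0,0,-40],[0,0,-40],[0,0,-30],[0,0,-14],[0,0,0],[0,0,0]],"spin":[0,0,0,0,0,0,0],"gripper":[0,0,0,0,0,0,0]}'; python3 -m creep '{"translation":[[0,0,-4],[0,0,-4],[0,0,-2],[0,0,-2],[0,0,0],[0,0,0]],"spin":[0,0,0,0,0,0],"gripper":[0,0,0,0,0,0]}'
```

```text
t: 3.6
eef_pos: [0.5062, 0.1986, 0.0817]
ee_rot: [3.141, -0.0, -0.219]
force: [1.0, 0.5, 0.6]
width: 0.0005
gripper_force: 0.0
t: 4.2
eef_pos: [0.5062, 0.1983, 0.0696]
ee_rot: [-3.141, -0.0, -0.22]
force: [-0.0, 0.1, 1.3]
width: 0.0001
gripper_force: 0.7
```

```bash
python3 -m creep '{"translation":[[0,0,-2],[0,0,-1],[0,0,0]],"spin":[0,0,0],"gripper":[0,0,0]}'; python3 -m creep '{"translation":[[0,0,-1],[0,0,0],[0,0,0]],"spin":[0,0,0],"gripper":[0,0,0]}';python3 -m creep '{"translation":[[0,0,-1],[0,0,0],[0,0,0]],"spin":[0,0,0],"gripper":[0,0,0]}'
```

```text
t: 4.5
eef_pos: [0.5065, 0.1983, 0.0666]
ee_rot: [-3.141, -0.001, -0.22]
force: [3.4, -1.0, 2.9]
width: 0.0008
gripper_force: 1.9
t: 4.8
eef_pos: [0.5066, 0.1983, 0.0657]
ee_rot: [-3.141, -0.001, -0.22]
force: [4.8, -2.1, 4.6]
width: 0.0008
gripper_force: 2.7
t: 5.1
eef_pos: [0.5067, 0.1983, 0.065]
ee_rot: [-3.141, -0.001, -0.219]
force: [4.4, -3.1, 7.5]
width: 0.0001
gripper_force: 4.2
```

```bash
python3 -m creep '{"translation":[[0,0,-1],[0,0,0],[0,0,0]],"spin":[0,0,0],"gripper":[0,0,0]}';python3 -m creep '{"translation":[[0,0,-1],[0,0,0],[0,0,0]],"spin":[0,0,0],"gripper":[0,0,0]}'
```

```text
t: 5.4
eef_pos: [0.5068, 0.1983, 0.0647]
ee_rot: [-3.141, -0.002, -0.219]
force: [2.8, -3.3, 14.6]
width: 0.0001
gripper_force: 7.3
t: 5.7
eef_pos: [0.5069, 0.1984, 0.0644]
ee_rot: [-3.14, -0.002, -0.219]
force: [0.2, -3.8, 20.6]
width: 0.0002
gripper_force: 10.9
```

```bash
python3 -m creep '{"translation":[[0,0,10],[0,0,30],[0,0,45],[0,0,45],[0,0,30],[-4,-48,0],[-4,-48,0],[-4,-48,0]],"spin":[0,0,0,0,0,0,0,0],"gripper":[0,0,0,0,0,0,0,0]}'; python3 -m creep '{"translation":[[-4,-48,0],[-4,-48,0],[-4,-48,0],[-4,-48,0],[-4,-48,0],[-4,-48,0],[0,0,0],[0,0,0]],"spin":[0,0,0,0,0,0,0,0],"gripper":[0,0,0,0,0,0,0,0]}'
python3 - <<'E'
from station import get_state,cams,nets
import cv2
for c in ("wrist","top","scene"):
    f=cams.grab_frame(c)
    for l in ("press","rocker","round_eye","bar_eye"):
        for d in nets.pinpoint(c,l)[:2]:
            p=f["mtx"]@(f["R"]@d["centre"]+f["t"]); p=p/p[2]
            print(c,l,[round(float(v),3) for v in d["centre"]],round(d["confidence"],2),p[:2].round())
    if c=="scene": im=f["img"][:,:,::-1]; a=cv2.resize(im[200:320,360:500],(700,600),interpolation=cv2.INTER_CUBIC); cv2.imwrite("pics/rock.png",a)
    if c=="wrist": cv2.imwrite("pics/wrist2.png",f["img"][:,:,::-1])
s=get_state(); print(s["t"],s["eef_pos"],s["ee_rot"],s["force"],s["width"])
E
```

```text
t: 6.5
eef_pos: [0.492, 0.053, 0.2216]
ee_rot: [3.141, 0.003, -0.219]
force: [0.8, 0.9, 0.6]
width: 0.0004
gripper_force: 0.0
t: 7.3
eef_pos: [0.4685, -0.2345, 0.2211]
ee_rot: [-3.141, 0.003, -0.223]
force: [0.8, 0.1, -0.1]
width: 0.0004
gripper_force: 0.0Traceback (most recent call last):
  File "<stdin>", line 6, in <module>
ValueError: it knows: bar_eye, calculator, hub, mug, notes, pad_bar, pad_round, pad_square, pencup, press, round_eye, sanitiser, square_eye, stapler, tape
```

Run:
```python
from station import get_state,cams,nets
import cv2
for c in ("wrist","top","scene"):
    f=cams.grab_frame(c)
    for l in ("press","round_eye","bar_eye"):
        for d in nets.pinpoint(c,l)[:2]:
            p=f["mtx"]@(f["R"]@d["centre"]+f["t"]); p=p/p[2]
            print(c,l,[round(float(v),3) for v in d["centre"]],round(d["confidence"],2),p[:2].round())
    if c=="scene":
        a=cv2.imread("pics/scene0.png")[220:310,390:470]; b=f["img"][220:310,390:470,::-1]
        cv2.imwrite("pics/rock.png",cv2.resize(cv2.hconcat([a,b.copy()]),(800,450),interpolation=cv2.INTER_CUBIC))
    if c=="wrist": cv2.imwrite("pics/wrist2.png",f["img"][:,:,::-1])
s=get_state(); print(s["t"],s["eef_pos"],s["ee_rot"],s["force"],s["width"])
```

```text
wrist press [0.465, -0.297, -0.001] 0.48 [363. 171.]
wrist round_eye [0.464, -0.299, 0.017] 0.73 [367. 174.]
wrist bar_eye [0.443, 0.054, 0.015] 0.91 [108. 246.]
top press [0.505, 0.2, 0.043] 0.8 [221. 228.]
top round_eye [0.331, -0.359, 0.017] 0.73 [434. 291.]
scene press [0.506, 0.2, 0.044] 0.84 [413. 252.]
scene round_eye [0.328, -0.361, 0.02] 0.64 [335. 134.]
scene round_eye [0.464, -0.302, 0.02] 0.62 [311. 156.]
scene bar_eye [0.443, 0.054, 0.015] 0.94 [391. 217.]
8.0 [ 0.47001581 -0.23378471  0.22241632] [-3.14155458e+00 -1.01695436e-04 -2.19568410e-01] [ 0.11259864 -0.78501018  0.13303505] 0.0005422957464693323
```

View pics/rock.png

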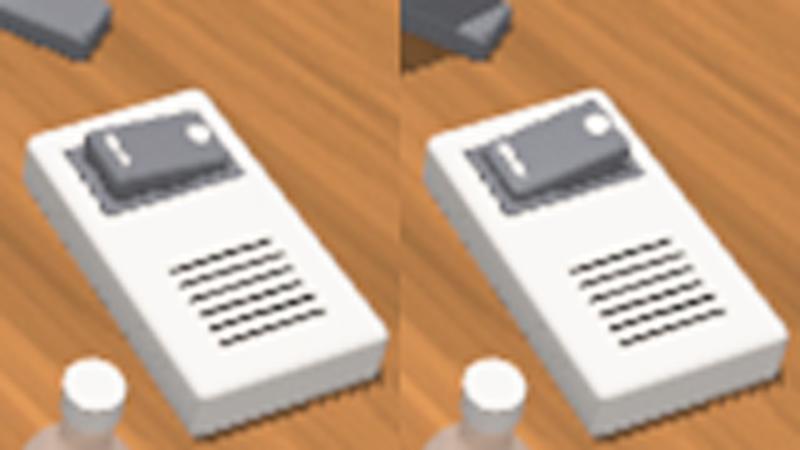

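View pics/wrist2.png

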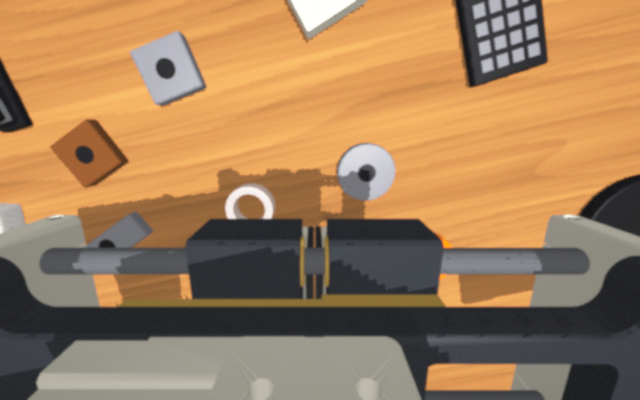

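The rocker is over: in the right half its white-bar end, at (510,160), now sits low. The grey round pad shows at wrist (367,173). A black lamp base at (620,190) needs checking for clearance.

Run:
```python
from station import cams
import numpy as np
for c,pts in (("scene",[(298,101),(297,90),(276,101),(320,101)]),("wrist",[(625,185),(582,215)])):
    f=cams.grab_frame(c); C=-f["R"].T@f["t"]
    for u,v in pts:
        d=f["R"].T@np.linalg.inv(f["mtx"])@[u,v,1]; print(c,u,v,(C-d*C[2]/d[2]).round(3))
```

```text
scene 298 101 [ 0.286 -0.66   0.   ]
scene 297 90 [ 0.241 -0.738  0.   ]
scene 276 101 [ 0.355 -0.709  0.   ]
scene 320 101 [ 0.218 -0.611  0.   ]
wrist 625 185 [ 0.373 -0.63   0.   ]
wrist 582 215 [ 0.343 -0.576  0.   ]
```

```bash
python3 -m creep '{"translation":[[-3,-33,0],[-2,-32,0],[0,0,-45],[0,0,-45],[0,0,-35],[0,0,-20],[0,0,-10],[0,0,0]],"spin":[0,0,0,0,0,0,0,0],"gripper":[0,0,0,0,0,0,0,0]}'
python3 - <<'E'
from station import cams,nets
import cv2
for c in ("wrist","scene"):
    f=cams.grab_frame(c); print(c,[(d["centre"],d["confidence"]) for d in nets.pinpoint(c,"round_eye")])
    im=f["img"][:,:,::-1]
    cv2.imwrite(f"pics/{c}3.png",im if c=="wrist" else cv2.resize(im[80:230,220:420],(800,600)))
E
```

```text
t: 8.9
eef_pos: [0.4644, -0.2988, 0.0663]
ee_rot: [3.142, 0.002, -0.22]
force: [0.3, -0.4, 0.6]
width: 0.0004
gripper_force: 0.0
wrist [([0.4633, -0.2977, 0.0127], 0.75), ([0.3289, -0.3575, 0.0226], 0.72)]
scene [([0.4661, -0.2993, 0.0189], 0.69), ([0.3307, -0.3582, 0.0169], 0.65)]
```

View pics/scene3.png

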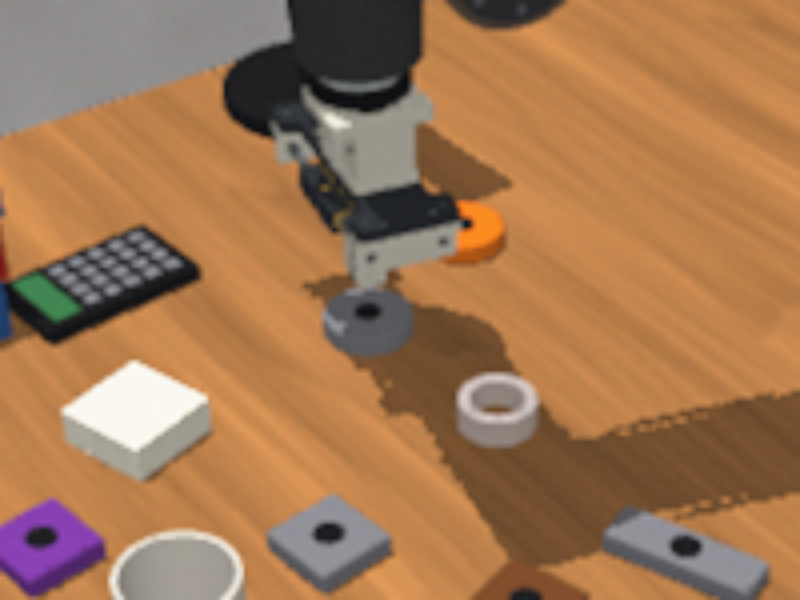

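The closed fingertips, at (370,280), hang just above the round pad's eye at (368,312). The pad has not moved. Dwelling, then on to the bar.

```bash
Z='x'; python3 -m creep '{"translation":[[0,0,0],[0,0,0],[0,0,0],[0,0,0],[0,0,0],[0,0,0],[0,0,0],[0,0,0]],"spin":[0,0,0,0,0,0,0,0],"gripper":[0,0,0,0,0,0,0,0]}'; python3 -m creep '{"translation":[[0,0,0],[0,0,0],[0,0,0],[0,0,0],[0,0,0],[0,0,0],[0,0,0],[0,0,0]],"spin":[0,0,0,0,0,0,0,0],"gripper":[0,0,0,0,0,0,0,0]}'; python3 -m creep '{"translation":[[0,0,0],[0,0,0],[0,0,0],[0,0,0],[0,0,0],[0,0,0],[0,0,0],[0,0,0]],"spin":[0,0,0,0,0,0,0,0],"gripper":[0,0,0,0,0,0,0,0]}'; python3 -m creep '{"translation":[[0,0,0],[0,0,0],[0,0,0],[0,0,0],[0,0,20],[0,0,40],[0,0,45],[0,0,45]],"spin":[0,0,0,0,0,0,0,0],"gripper":[0,0,0,0,0,0,0,0]}'; python3 -m creep '{"translation":[[-2,44,0],[-2,44,0],[-3,44,0],[-3,44,0],[-3,44,0],[-3,44,0],[-3,44,0],[-3,45,0]],"spin":[0,0,0,0,0,0,0,0],"gripper":[0,0,0,0,0,0,0,0]}'; python3 -m creep '{"translation":[[0,0,0],[0,0,0],[0,0,-45],[0,0,-45],[0,0,-30],[0,0,-20],[0,0,-9],[0,0,0]],"spin":[0,0,0,0,0,0,0,0],"gripper":[0,0,0,0,0,0,0,0]}'
python3 - <<'E'
from station import cams,nets
import cv2
for c in ("wrist","scene"):
    f=cams.grab_frame(c); print(c,[(d["centre"],d["confidence"]) for l in ("bar_eye","round_eye") for d in nets.pinpoint(c,l)])
    im=f["img"][:,:,::-1]
    cv2.imwrite(f"pics/{c}4.png",im if c=="wrist" else cv2.resize(im[120:285,280:500],(800,600)))
E
```

```text
t: 9.9
eef_pos: [0.465, -0.2989, 0.0673]
ee_rot: [3.142, 0.0, -0.22]
force: [0.9, -0.0, -0.2]
width: 0.0002
gripper_force: 0.0
t: 10.7
eef_pos: [0.4649, -0.2989, 0.0674]
ee_rot: [-3.142, -0.0, -0.22]
force: [0.3, -0.0, -0.1]
width: 0.0004
gripper_force: 0.0
t: 11.5
eef_pos: [0.4649, -0.2989, 0.0674]
ee_rot: [3.142, -0.0, -0.22]
force: [0.3, 1.0, 0.2]
width: 0.0002
gripper_force: 0.0
t: 12.3
eef_pos: [0.4645, -0.2988, 0.2189]
ee_rot: [3.142, 0.001, -0.22]
force: [1.4, -0.5, 0.2]
width: 0.0003
gripper_force: 0.0
t: 13.1
eef_pos: [0.4424, 0.0557, 0.2177]
ee_rot: [-3.141, -0.001, -0.22]
force: [1.9, -0.0, 0.1]
width: 0.0001
gripper_force: 0.0
t: 13.9
eef_pos: [0.4425, 0.0529, 0.0675]
ee_rot: [3.14, 0.002, -0.221]
force: [0.2, -0.7, -0.0]
width: 0.0003
gripper_force: 0.0
wrist [([0.4519, -0.1446, 0.0004], 0.54)]
scene [([0.4467, 0.0531, 0.0182], 0.83), ([0.3311, -0.3585, 0.0201], 0.5)]
```

View pics/scene4.png

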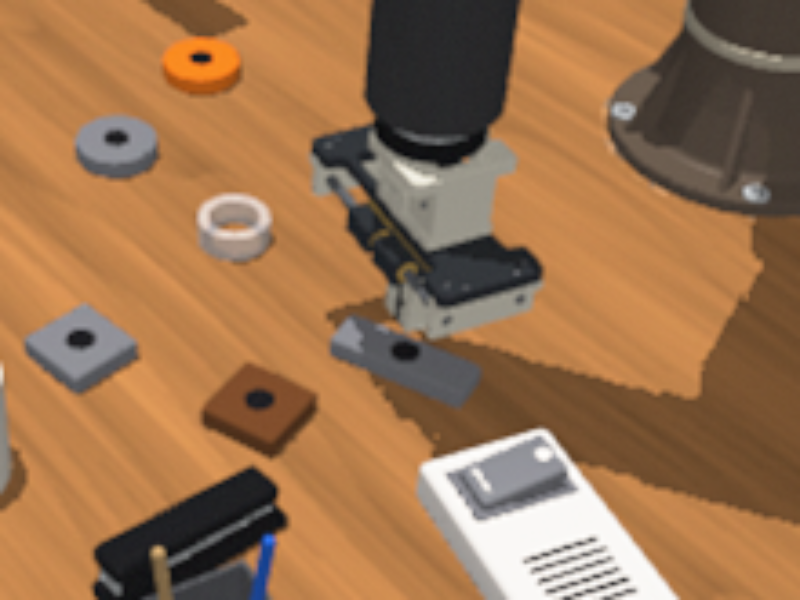

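The fingertips hang over the bar's eye at (405,350) with a clear gap. The rocker is still over. Dwell, then retreat along the way I came.

```bash
python3 -m creep '{"translation":[[0,0,0],[0,0,0],[0,0,0],[0,0,0],[0,0,0],[0,0,0],[0,0,0],[0,0,0]],"spin":[0,0,0,0,0,0,0,0],"gripper":[0,0,0,0,0,0,0,0]}'; python3 -m creep '{"translation":[[0,0,0],[0,0,0],[0,0,0],[0,0,0],[0,0,0],[0,0,0],[0,0,0],[0,0,0]],"spin":[0,0,0,0,0,0,0,0],"gripper":[0,0,0,0,0,0,0,0]}'; python3 -m creep '{"translation":[[0,0,0],[0,0,0],[0,0,0],[0,0,0],[0,0,0],[0,0,0],[0,0,0],[0,0,0]],"spin":[0,0,0,0,0,0,0,0],"gripper":[0,0,0,0,0,0,0,0]}'; python3 -m creep '{"translation":[[0,0,0],[0,0,0],[0,0,0],[0,0,20],[0,0,40],[0,0,45],[0,0,45],[0,0,30]],"spin":[0,0,0,0,0,0,0,0],"gripper":[0,0,0,0,0,0,0,0]}'; python3 -m creep '{"translation":[[18,45,0],[18,45,0],[18,45,0],[-23,40,0],[-23,40,0],[-23,40,0],[-23,40,0],[-23,40,0]],"spin":[0,0,0,0,0,0,0,0],"gripper":[0,0,0,0,0,0,0,0]}'; python3 -m creep '{"translation":[[-20,40,0],[-20,40,0],[-20,40,0],[0,0,0],[0,0,0],[0,0,0],[0,0,0],[0,0,0]],"spin":[0,0,0,0,0,0,0,0],"gripper":[0,0,0,0,0,0,0,0]}'
python3 - <<'E'
from station import cams,nets,get_state
import cv2
for c in ("top","scene"):
    f=cams.grab_frame(c)
    for l in ("press","bar_eye","round_eye","square_eye"): print(c,l,[d["centre"].__class__ and [round(float(v),3) for v in d["centre"]] for d in nets.pinpoint(c,l)])
    cv2.imwrite(f"pics/{c}5.png",f["img"][:,:,::-1])
print(get_state()["t"])
E
```

```text
t: 15.0
eef_pos: [0.443, 0.0541, 0.0683]
ee_rot: [3.142, 0.0, -0.22]
force: [-0.1, -0.5, 0.2]
width: 0.0008
gripper_force: 0.0
t: 15.8
eef_pos: [0.4429, 0.0541, 0.0684]
ee_rot: [3.142, 0.0, -0.22]
force: [0.8, 1.3, 0.2]
width: 0.0002
gripper_force: 0.0
t: 16.6
eef_pos: [0.4429, 0.0541, 0.0684]
ee_rot: [3.142, 0.0, -0.22]
force: [0.4, 1.2, -0.0]
width: 0.0002
gripper_force: 0.0
t: 17.4
eef_pos: [0.4436, 0.0542, 0.2518]
ee_rot: [-3.139, -0.003, -0.22]
force: [0.5, 0.3, -0.7]
width: 0.0006
gripper_force: 0.0
t: 18.2
eef_pos: [0.3806, 0.3905, 0.2484]
ee_rot: [-3.142, 0.0, -0.22]
force: [1.6, 0.3, 0.0]
width: 0.0004
gripper_force: 0.0
t: 19.0
eef_pos: [0.3226, 0.5083, 0.2487]
ee_rot: [-3.141, -0.0, -0.221]
force: [-0.5, 0.6, 0.0]
width: 0.0003
gripper_force: 0.0
top press [[0.51, 0.202, 0.043]]
top bar_eye [[0.441, 0.054, 0.015], [0.466, -0.295, 0.013]]
top round_eye [[0.465, -0.295, 0.014], [0.328, -0.359, 0.02], [0.61, -0.476, 0.003], [0.469, -0.297, -0.002]]
top square_eye [[0.791, -0.204, 0.022], [0.565, 0.035, 0.017], [0.632, -0.101, 0.023]]
scene press []
scene bar_eye [[0.444, 0.057, 0.015], [0.632, -0.098, 0.018]]
scene round_eye [[0.467, -0.299, 0.019], [0.331, -0.358, 0.018]]
scene square_eye [[0.631, -0.095, 0.021], [0.564, 0.035, 0.02], [0.788, -0.207, 0.017], [0.504, 0.198, 0.044]]
19.5
```

View pics/scene5.png

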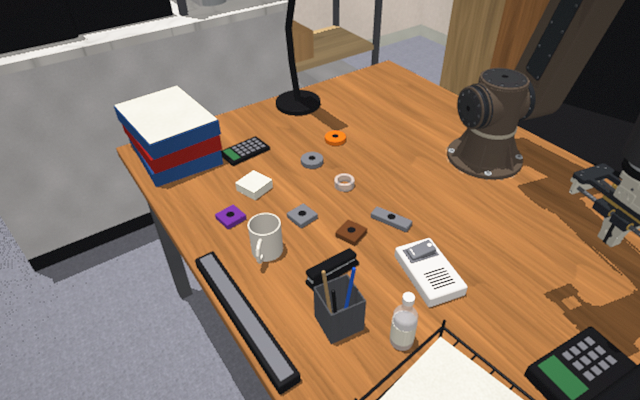

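Everything is in its place, the rocker at (420,250) is over, and the hand is well clear at the right edge. Handing in.

```bash
python3 -c "from station import arm; print(arm.job_done())"
```

```text
the job is handed in; nothing more can be done
None
```

I pressed the rocker fully over, then pointed at the round pad and after it the bar pad for about 3 s each. Nothing else was touched, the hand is well clear of every pad, and the job was handed in at about 19.5 s.

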